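# Unscrew the carousel drive's grease plug

## Robot

A 7-joint arm with a two-finger parallel gripper is mounted at the origin on the work surface. World frame = base frame: x ahead of the robot, y to its left, z up, the work surface at z = 0. Lengths are in m, angles in rad, forces in N, time in s.
With the tool pointing down it reaches from about 0.35 to 0.9 m from the base axis. Payload 19.9 kg.
Tool frame: the origin (TCP) lies at the very end of the fingers, on their centre line; the grasp point (between the pads) lies bot.tcp_to_grasp behind it (bot.tcp_to_grasp is the distance from the TCP to the grasp point, in m); z points along the fingers, y is the line along which they close (so a half turn about z gives the same grasp; the last joint's range is limited). The gripper opens to 94 mm and grips with 3 to 60 N. Pads are 16 mm wide; open, the fingers measure 119 mm over their backs; the gripper's body (75 mm by 177 mm) begins 78 mm behind the grasp point.
Start: joints at [-1.389, 0.417, -0.01, 1.614, 0.005, 1.111, -0.053], TCP at [0.138, 0.61, 0.205] pointing down, gripper open.
Joint ranges: [-2.81, 2.81], [-0.39, 2.02], [-1.27, 1.25], [0.06, 2.57], [-1.19, 4.33], [0.19, 2], [-2.82, 2.82]. Speed limits (rad/s): [1.89, 1.89, 2.39, 2.39, 3.01, 3.01, 3.01].

## Interface

Orientations are given as a unit quaternion [x, y, z, w].
In Python, from station import bot gives the robot as it stands.
- The arm moves only by the shell command python3 -m crank 'ROWS' [FORCE]. ROWS is JSON, a list of rows, each an object of numbers: "fingers": the gripper command: -1 is shut, 1 is fully open, values between are in proportion; "tx", "ty", "tz": the shift along the tool's x, y, z each as a share of 40 mm, from -1 to 1; "ax", "ay", "az": the turn, a rotation vector about the tool's x, y, z each as a share of 4 degrees, from -1 to 1. A call has 1 to 5 rows; each row shifts and turns the commanded pose from where the row before left it, along the tool's axes as they then stand; what a row does not reach is not made up. A row lasts 1/12 s, in which the tool goes at most 41.7 mm and 7.16 degrees, less where a joint would pass 70% of its speed; a pose out of reach is approached as far as the arm can. A call with a number of a shift or a turn outside -1 to 1 is refused whole. A call with a gripper value outside its range is refused whole. The fingers move at their own pace and stop on an object; FORCE is the grip in N (left out, the last holds). Time passes only in rows, so rows that do not move let the fingers close. It gives the time, the measured TCP pose, the force, the opening and the grip force at its end, in the units of the state.
- bot.observe(): the state, without advancing time (a new reading comes with each control period).
- bot.capture(name): name is "scene" or "top"; returns a dict with "frame" (400x640x3 uint8, red, green, blue), "fx", "fy", "cx", "cy" (pixels), "D" ([k1, k2, p1, p2, k3] as OpenCV has them; the pictures are not rectified), "rvec" (rotation vector, rad) and "tvec" (3), from world to camera coordinates, as OpenCV has them. Camera axes: x right, y down, z forward; pixel columns grow to the right and rows downward; lengths in m; the calibration is good to about 2 mm. A picture is of the moment at which its call begins. There is no depth.
- bot.finish_job(): hands the job in; it is judged then, once.
Trained networks look in a picture, given as the dict that the camera call returned (one of the last four; its "shot" number tells which), for a name from the list of things; names that differ only in an ending like _2 or _b are one class to them, and where a whole thing is asked for, a point or a joint stands for the part that bears it (a point fixed in the world has none). Each returns a list of dicts, best first, with "score" (0 to 1); they miss things now and then, are a little off and sometimes report something else, mostly with a low value. They report only what shows in the picture. A call takes as long as a camera call. They do not tell look-alikes from the thing itself.
- bot.trace(picture, label): "pixels" (400x640 bool, what is visible of it) and "extent" ([centre column, centre row, width, height] in pixels, round what is visible of it).
- bot.spot_point(picture, label): "at" ([column, row] in pixels: a listed point, or the origin of a listed thing).
The state is a dict: "time_s": time; "joints": joint angles; "joint_velocities": joint speeds; "joint_efforts": joint torques, N m; "tool_pos": TCP position; "ee_rot": TCP orientation; "ft_force": force on the tool from outside, world axes, zero at the start; "ft_torque": the same for the moment, N m; "finger_gap": opening from 0.0 (shut) to 1.0 (fully open); "grip_force": force on a finger pad.
Only numpy, scipy, OpenCV 4.12 (cv2) and the standard library are available. Lean on these libraries where they do the work, as an engineer would, in place of code of your own. Each camera call takes 0.05 s, during which the arm holds its last target. There are 200 camera calls.

## Task

Take the handle pin of the cranked grease plug screwed into the front of the carousel drive, unscrew the plug by swinging its handle anticlockwise (as you face the port) until the handle stands straight up, and draw it straight out of its port. Then set it down in the empty steel tray and let go, without dropping it; do not turn the carousel's own crank.

Things in the scene. Friction and masses are not known exactly. Their poses are not given: they have to be found in the camera images.
- plug_pin (a point): Centre of the loose plug's handle pin: a free-spinning sleeve 14 mm thick, 44 long, pinched from above. x: along pin and plug axis, into the port; z: from the axis to the pin, crank radius 35 mm. Arm and hub (radius 18) start 22.5 mm along +x, are 10 thick; then a shank 26 thick, 38 long with a cross pin 40 long. Starts fully home, handle at lower right facing the port, 120 deg from up. 140 g.
- port (a point): Mouth centre of the port in a 68 mm square cast boss on the fixed green carousel drive, 75 mm up. x: into the port, z up; drive 112, carousel 150 mm high behind it. Turning the handle 120 deg anticlockwise, by the right (-y) to the top, brings the plug out 6 mm and frees it (within 8 deg of upright; stop just past). Easy to turn. Then 35 mm along -x clears it. Let go half-way, it falls back.
- tray_floor (a point): Centre of the inner floor of the empty undivided steel tray, 180 mm (x) by 220 mm (y), walls 25 mm high and 4 mm thick, fixed; its floor is 4 mm above the table. Not the equal-sized tray with dividers and key caps. It may stand on the robot's left or right.
- crank (a joint): Turn of the carousel's own cast aluminium crank with a black grip, on the left side (the port's +y) of the drive, in rad; 0 at the start. It turns the carousel and is to be left alone.
Not all that is in view belongs to the job. Of the things like the part that bears plug_pin, leave any that is red or yellow; of the rest the smaller one is meant.

How it is judged:
On the way, in this order (a step that is already met when the one before it is completed fails the run):
1. the plug is unscrewed: its handle stands upright, within 25 degrees (angle between plug_pin's own z axis and vertical below 0.44 rad), for 0.1 s.
2. the plug is drawn clear of its port (distance between plug_pin and port above 0.12 m), for 0.1 s.
At the end, for the whole second after the job is handed in: The plug lies at rest in the empty steel tray: its handle pin's centre is within the tray's walls (90 mm along x and 110 mm along y of the floor's centre) and less than 70 mm above its floor, the plug bears on the tray, and nothing moves (x of plug_pin in the frame of tray_floor between -0.09 and 0.09 m and y of plug_pin in the frame of tray_floor between -0.11 and 0.11 m and z of plug_pin in the frame of tray_floor below 0.07 m and contact force between plug and tray above 0.3 N and linear speed of plug below 0.03 m/s); the robot touches nothing.
It fails at once if the carousel's crank is turned by more than 0.3 rad (value of joint crank above 0.3 rad or value of joint crank below -0.3 rad).
It fails at once if the plug is dropped (falls faster than 1 m/s out of the fingers) (linear speed of plug above 1 m/s and contact force between the fingers and plug below 0.05 N).
It also fails if it takes over 51 s, if anything falls off the work surface, if the arm or the gripper's body presses on something with over 40 N, if the wrist force passes 120 N, or if a joint passes its speed limit or range.

## Working session

There is one attempt and no reset: what is moved stays moved. The work goes in short steps, Python scripts to look and compute and a shell command to move; the robot and the scene stay as the last step left them, time stands still between calls to the robot, and variables do not carry over. Pictures are saved under pics/ and viewed, at most 10 in all, crops included, and the job is handed in when it is done.

```bash
ls; mkdir -p pics; cat > h.py <<'E'
from station import bot
import cv2, numpy as np
from scipy.spatial.transform import Rotation as R
def shot(n,f=None):
    c=bot.capture(n)
    if f: cv2.imwrite('pics/'+f,c['frame'][:,:,::-1])
    return c
def mats(c):
    K=np.array([[c['fx'],0,c['cx']],[0,c['fy'],c['cy']],[0,0,1.]]);return K,np.array(c['D'],float),cv2.Rodrigues(np.array(c['rvec'],float))[0],np.array(c['tvec'],float).ravel()
def ray(c,p):
    K,D,Rm,t=mats(c)
    u=cv2.undistortPoints(np.array([[p]],float),K,D)[0,0]
    d=Rm.T@np.array([u[0],u[1],1]);return -Rm.T@t,d/np.linalg.norm(d)
def atz(c,p,z):
    o,d=ray(c,p);return o+d*(z-o[2])/d[2]
def tri(c1,p1,c2,p2):
    (a,d),(b,e)=ray(c1,p1),ray(c2,p2)
    s=np.linalg.lstsq(np.c_[d,-e],b-a,rcond=None)[0]
    x,y=a+s[0]*d,b+s[1]*e;return (x+y)/2,np.linalg.norm(x-y)
def proj(c,P):
    K,D,Rm,t=mats(c);return cv2.projectPoints(np.array(P,float).reshape(-1,3),np.array(c['rvec'],float),t,K,D)[0][:,0]
E
python3 - <<'E'
from h import *
np.set_printoptions(precision=3,suppress=True)
a=shot('scene','s0.png');b=shot('top','t0.png')
for c,n in((a,'s'),(b,'t')):
    print(n,ray(c,[320,200]))
    for l in('plug_pin','port','tray_floor','crank'):
        try: print(l,[(np.round(d['at']),round(d['score'],2)) for d in bot.spot_point(c,l)][:5])
        except Exception as e: print(l,e)
        try: print('   tr',[(np.round(d['extent']),round(d['score'],2)) for d in bot.trace(c,l)][:5])
        except Exception as e: print(l,e)
print(bot.observe(),bot.tcp_to_grasp)
E
```

```text
pics
s (array([ 1.299, -0.057,  0.869]), array([-0.715,  0.015, -0.699]))
plug_pin [(array([397., 170.]), 0.86), (array([370., 251.]), 0.68), (array([338., 194.]), 0.63), (array([327., 215.]), 0.43)]
   tr [(array([402., 160.,  27.,  29.]), 0.97), (array([379., 252.,  40.,  21.]), 0.89), (array([326., 187.,  46.,  32.]), 0.77)]
port [(array([325., 221.]), 0.87)]
   tr [(array([279., 258., 123., 101.]), 0.8)]
tray_floor [(array([219., 226.]), 0.56)]
   tr [(array([217., 225.,  90.,  58.]), 0.87)]
crank it knows: plug_pin, port, tray_floor
   tr [(array([313., 277.,  22.,  40.]), 0.71)]
t (array([ 0.354, -0.023,  0.971]), array([ 0.168,  0.001, -0.986]))
plug_pin [(array([221., 292.]), 0.96), (array([310., 247.]), 0.95), (array([323., 192.]), 0.84), (array([274., 158.]), 0.79)]
   tr [(array([319., 264.,  47.,  43.]), 0.79), (array([265., 157.,  46.,  28.]), 0.73), (array([217., 311.,  36.,  65.]), 0.63), (array([324., 185.,  18.,  35.]), 0.58)]
port [(array([325., 172.]), 0.63)]
   tr [(array([367., 124., 121., 133.]), 0.88)]
tray_floor [(array([439., 203.]), 0.57), (array([323., 194.]), 0.42)]
   tr [(array([444., 203.,  98.,  82.]), 0.86)]
crank it knows: plug_pin, port, tray_floor
   tr [(array([330., 108.,  10.,  27.]), 0.71)]
{'time_s': 0.8, 'joints': array([-1.39 ,  0.417, -0.01 ,  1.614,  0.005,  1.111, -0.053]), 'joint_velocities': array([ 0.   ,  0.001, -0.001, -0.   ,  0.003, -0.001,  0.   ]), 'joint_efforts': array([ -0.   , -85.095,   0.638, -42.629,  -0.049,   0.013,  -0.   ]), 'tool_pos': array([0.138, 0.61 , 0.205]), 'ee_rot': array([ 0.111,  0.994, -0.   ,  0.   ]), 'ft_force': array([-0.053,  0.486, -0.376]), 'ft_torque': array([ 0.044, -0.038, -0.025]), 'grip_force': 0.0, 'finger_gap': 1.001839294922903} 0.0188
```

View pics/s0.png

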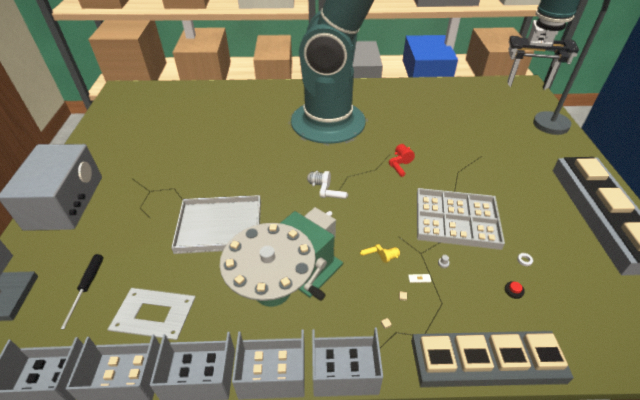

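View pics/t0.png

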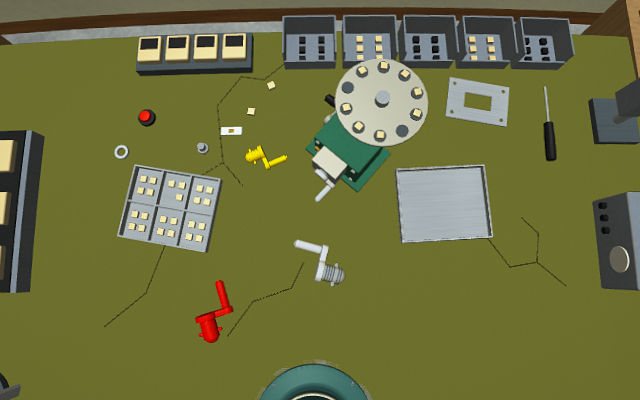

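The pictures show the plug in the boss at about (323,190) in top and (331,215) in scene. The larger grey plug (322,262), the red one and the yellow one are decoys. The empty tray is at top (444,203), on the robot's right. Next I'll zoom in on the boss to get the port axis.

```bash
python3 - <<'E'
from h import *
np.set_printoptions(precision=3,suppress=True)
a=cv2.imread('pics/s0.png')[170:310,220:400];b=cv2.imread('pics/t0.png')[125:215,270:400]
A=cv2.resize(a,(450,350),interpolation=cv2.INTER_CUBIC);B=cv2.resize(b,(780,540),interpolation=cv2.INTER_CUBIC)
cv2.imwrite('pics/b.png',B)
cv2.imwrite('pics/a.png',cv2.resize(a,(720,560),interpolation=cv2.INTER_CUBIC))
a=shot('scene');b=shot('top')
print('plug',tri(a,[338,194],b,[323,192]),tri(a,[327,215],b,[323,192]),'port',tri(a,[325,221],b,[325,172]))
print('port top z.075',atz(b,[325,172],.075),'tray',tri(a,[219,226],b,[439,203]),atz(b,[439,203],.004))
for p in([397,167],[484,165],[493,237],[402,243]): print('tray rim',atz(b,p,.029))
E
```

```text
plug (array([ 0.516, -0.012,  0.124]), np.float64(0.03387933274666469)) (array([ 0.528, -0.026,  0.058]), np.float64(0.005971185157065784)) port (array([ 0.57 , -0.032,  0.08 ]), np.float64(0.0042059296345757675))
port top z.075 [ 0.571 -0.034  0.075] tray (array([ 0.508, -0.318,  0.001]), np.float64(0.007583925408755006)) [ 0.507 -0.313  0.004]
tray rim [ 0.592 -0.208  0.029]
tray rim [ 0.596 -0.423  0.029]
tray rim [ 0.42  -0.431  0.029]
tray rim [ 0.41  -0.212  0.029]
```

View pics/b.png

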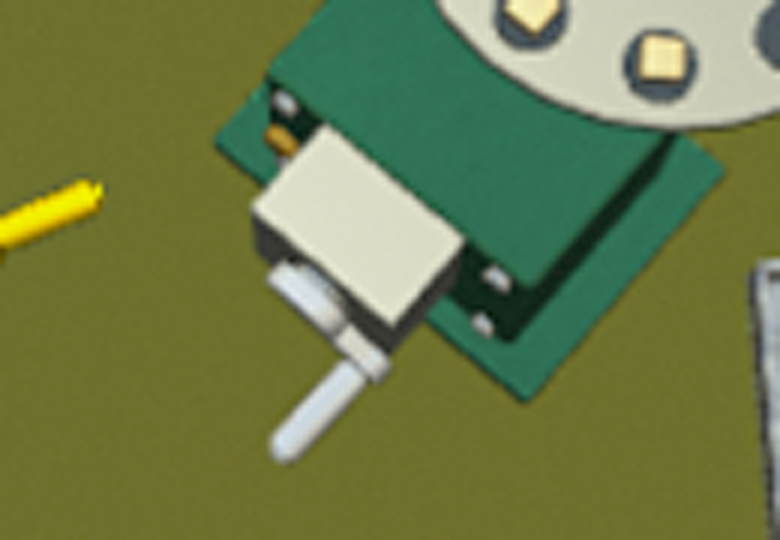

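View pics/a.png

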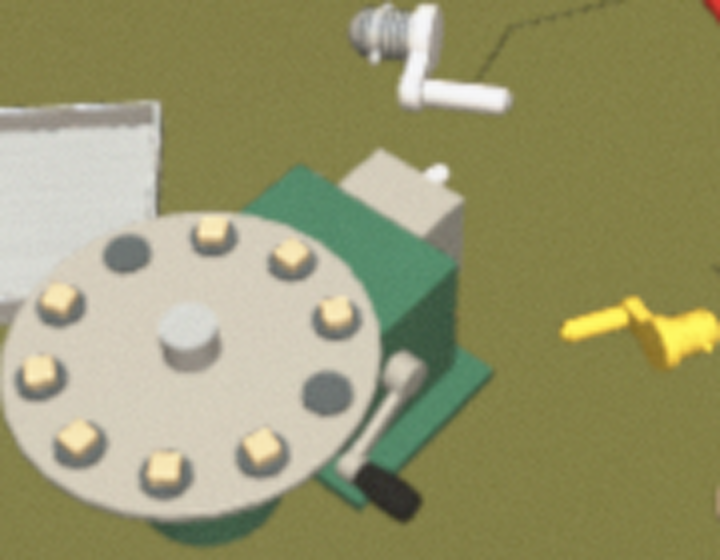

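The boss top face corners in the crop are (252,205), (325,125), (465,240) and (395,325). The pin runs from (285,448) to (360,372), with its arm to the lower right of the hub, as described. From the corners I can get the port axis.

```bash
python3 - <<'E'
from h import *
np.set_printoptions(precision=4,suppress=True)
b=shot('top')
f=lambda x,y,z:atz(b,[270+x/6-.4,125+y/6-.4],z)
L,Bk,Rr,F=[f(*p,.109) for p in((252,205),(325,125),(465,240),(395,325))]
print(L,Bk,Rr,F,np.linalg.norm(L-F),np.linalg.norm(Bk-Rr),np.linalg.norm(L-Bk))
e=F-L+Rr-Bk; th=np.arctan2(e[1],e[0])+np.pi/2; print('axis deg',np.degrees(th))
e=f(398,352,.095)-f(258,252,.095)
print('drive front low edge',[np.degrees(np.arctan2(*(v[[1,0]])))+90 for v in (f(505,342,.01)-f(280,160,.01),f(525,400,.005)-f(218,140,.005))])
port=(L+F)/2;port[2]=.075
p1,p2=f(280,453,.0575),f(367,366,.0575)
print('port',port,'pin',p1,p2,(p1+p2)/2,np.linalg.norm(p1-p2),np.degrees(np.arctan2(*(p2-p1)[[1,0]])))
x=np.array([np.cos(th),np.sin(th),0]);y=np.array([-x[1],x[0],0])
d=(p1+p2)/2-port;print('pin in port',d@x,d@y,d[2])
E
```

```text
[ 0.5932 -0.0044  0.109 ] [ 0.6235 -0.0317  0.109 ] [ 0.5789 -0.0825  0.109 ] [ 0.5473 -0.0562  0.109 ] 0.06921809618145877 0.0675876506264785 0.04078278319299857
axis deg -41.43450997365836
drive front low edge [np.float64(-40.67876456484353), np.float64(-41.91068632333048)]
port [ 0.5703 -0.0303  0.075 ] pin [ 0.5092 -0.0132  0.0575] [ 0.5428 -0.0471  0.0575] [ 0.526  -0.0301  0.0575] 0.04772880224276482 -45.29165913981073
pin in port -0.03330178353108705 -0.029120964905171614 -0.0175
```

```bash
python3 -m crank '[{"fingers":0,"az":1},{"fingers":0,"az":1},{"fingers":0,"az":1},{"fingers":0,"az":1}]' 50
python3 -m crank '[{"fingers":0,"az":1},{"fingers":0,"az":1},{"fingers":0,"az":1},{"fingers":0,"az":0.2},{"fingers":0}]'
```

```text
$[0]: bad value
$[0]: bad value
```

```bash
python3 -m crank '[{"fingers":0,"tx":0,"ty":0,"tz":0,"ax":0,"ay":0,"az":1},{"fingers":0,"tx":0,"ty":0,"tz":0,"ax":0,"ay":0,"az":1}]' 50
```

```text
time_s: 1.12
tool_pos: [0.1381, 0.6095, 0.2054]
ee_rot: [0.182, 0.983, -0.0, -0.0]
ft_force: [-1.2, -0.2, -0.2]
finger_gap: 0.897
grip_force: 0.0
```

```bash

python3 -m crank '[{"fingers":0,"tx":0,"ty":0,"tz":0,"ax":0,"ay":0,"az":1},{"fingers":0,"tx":0,"ty":0,"tz":0,"ax":0,"ay":0,"az":1},{"fingers":0,"tx":0,"ty":0,"tz":0,"ax":0,"ay":0,"az":1},{"fingers":0,"tx":0,"ty":0,"tz":0,"ax":0,"ay":0,"az":1},{"fingers":0,"tx":0,"ty":0,"tz":0,"ax":0,"ay":0,"az":1}]'
python3 -m crank '[{"fingers":0,"tx":-0.4,"ty":-0.1,"tz":0,"ax":0,"ay":0,"az":0.15},{"fingers":0,"tx":-0.8,"ty":-0.25,"tz":0,"ax":0,"ay":0,"az":0},{"fingers":0,"tx":-0.85,"ty":-0.27,"tz":0,"ax":0,"ay":0,"az":0},{"fingers":0,"tx":-0.85,"ty":-0.27,"tz":0,"ax":0,"ay":0,"az":0},{"fingers":0,"tx":-0.85,"ty":-0.27,"tz":0,"ax":0,"ay":0,"az":0}]'
```

```text
time_s: 1.53
tool_pos: [0.1381, 0.6095, 0.2054]
ee_rot: [0.35, 0.937, -0.0, 0.0]
ft_force: [-0.1, -0.8, -0.6]
finger_gap: 0.54
grip_force: 0.0
time_s: 1.95
tool_pos: [0.2207, 0.4742, 0.2054]
ee_rot: [0.353, 0.936, 0.0, -0.0]
ft_force: [-0.1, 1.4, -0.2]
finger_gap: 0.496
grip_force: 0.0
```

```bash

r='x'
python3 -m crank '[{"fingers":0,"tx":-0.87,"ty":-0.28,"tz":0,"ax":0,"ay":0,"az":0},{"fingers":0,"tx":-0.87,"ty":-0.28,"tz":0,"ax":0,"ay":0,"az":0},{"fingers":0,"tx":-0.87,"ty":-0.28,"tz":0,"ax":0,"ay":0,"az":0},{"fingers":0,"tx":-0.87,"ty":-0.28,"tz":0,"ax":0,"ay":0,"az":0},{"fingers":0,"tx":-0.87,"ty":-0.28,"tz":0,"ax":0,"ay":0,"az":0}]'
python3 -m crank '[{"fingers":0,"tx":-0.87,"ty":-0.28,"tz":0,"ax":0,"ay":0,"az":0},{"fingers":0,"tx":-0.87,"ty":-0.28,"tz":0,"ax":0,"ay":0,"az":0},{"fingers":0,"tx":-0.87,"ty":-0.28,"tz":0,"ax":0,"ay":0,"az":0},{"fingers":0,"tx":-0.87,"ty":-0.28,"tz":0,"ax":0,"ay":0,"az":0},{"fingers":0,"tx":-0.87,"ty":-0.28,"tz":0,"ax":0,"ay":0,"az":0}]'
python3 -m crank '[{"fingers":0,"tx":-0.87,"ty":-0.28,"tz":0,"ax":0,"ay":0,"az":0},{"fingers":0,"tx":-0.87,"ty":-0.28,"tz":0,"ax":0,"ay":0,"az":0},{"fingers":0,"tx":-0.87,"ty":-0.28,"tz":0,"ax":0,"ay":0,"az":0},{"fingers":0,"tx":-0.6,"ty":-0.2,"tz":0,"ax":0,"ay":0,"az":0},{"fingers":0,"tx":-0.2,"ty":-0.1,"tz":0,"ax":0,"ay":0,"az":0}]'
python3 -m crank '[{"fingers":0,"tx":0,"ty":0,"tz":0.5,"ax":0,"ay":0,"az":0},{"fingers":0,"tx":0,"ty":0,"tz":0.8,"ax":0,"ay":0,"az":0},{"fingers":0,"tx":0,"ty":0,"tz":0.5,"ax":0,"ay":0,"az":0},{"fingers":0,"tx":0,"ty":0,"tz":0,"ax":0,"ay":0,"az":0}]'
python3 - <<'E'
from h import *
np.set_printoptions(precision=4,suppress=True)
b=shot('top','t1.png');o=bot.observe();M=R.from_quat(o['ee_rot']).as_matrix()
print(o['tool_pos'],o['joints'],M.T@(np.array([.522,-.028,.0387])-o['tool_pos'])/.04)
cv2.imwrite('pics/t1c.png',cv2.resize(b['frame'][120:240,250:410,::-1],(800,600),interpolation=cv2.INTER_CUBIC))
print(proj(b,[o['tool_pos'],[.526,-.031,.0575]]))
E
```

```text
time_s: 2.37
tool_pos: [0.3143, 0.3171, 0.2057]
ee_rot: [0.353, 0.936, 0.0, -0.0]
ft_force: [1.0, 0.2, 0.8]
finger_gap: 0.502
grip_force: 0.0
time_s: 2.78
tool_pos: [0.4079, 0.16, 0.2058]
ee_rot: [0.353, 0.936, 0.0, 0.0]
ft_force: [0.6, 1.4, 0.9]
finger_gap: 0.501
grip_force: 0.0
time_s: 3.2
tool_pos: [0.481, 0.0338, 0.2057]
ee_rot: [0.355, 0.935, -0.0, 0.001]
ft_force: [0.7, -0.8, -0.5]
finger_gap: 0.498
grip_force: 0.0
time_s: 3.53
tool_pos: [0.4774, 0.0375, 0.1304]
ee_rot: [0.353, 0.936, -0.002, -0.002]
ft_force: [-0.2, 0.6, -0.4]
finger_gap: 0.498
grip_force: 0.0
[0.4784 0.0375 0.1325] [-0.6141  0.283   0.5471  2.049  -0.1915  0.8613  0.8903] [-1.9025 -0.5023  2.3435]
[[291.9209 208.8701]
 [323.9236 192.8275]]
```

View pics/t1c.png

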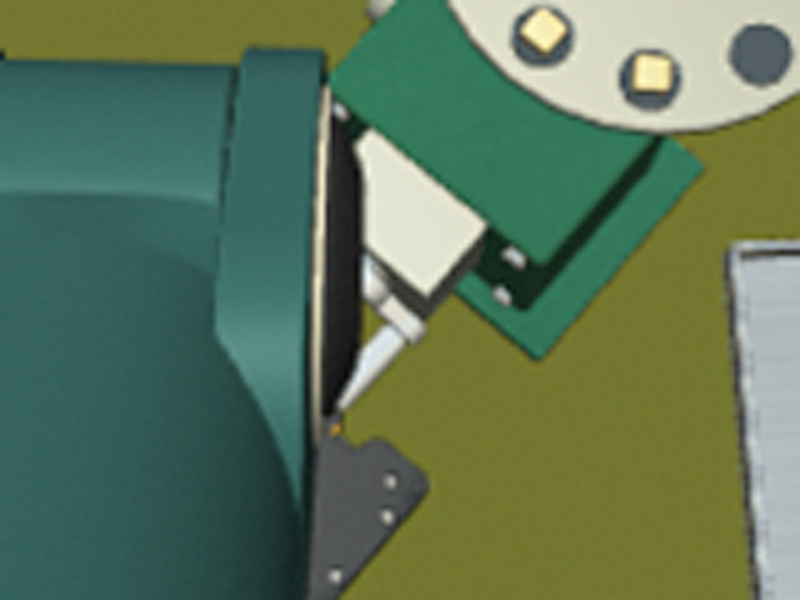

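The arm hides most of the top view, but the visible part of the pin, from (340,405) to (405,340) in the crop, agrees with the model. I'll move over it, go down and pinch.

```bash

python3 -m crank '[{"fingers":0,"tx":-0.5,"ty":-0.1,"tz":0,"ax":0,"ay":0,"az":0},{"fingers":0,"tx":-0.7,"ty":-0.2,"tz":0,"ax":0,"ay":0,"az":0},{"fingers":0,"tx":-0.5,"ty":-0.15,"tz":0,"ax":0,"ay":0,"az":0},{"fingers":0,"tx":-0.2,"ty":-0.05,"tz":0,"ax":0,"ay":0,"az":0},{"fingers":0,"tx":0,"ty":0,"tz":0,"ax":0,"ay":0,"az":0}]'
python3 -m crank '[{"fingers":0,"tx":0,"ty":0,"tz":0.5,"ax":0,"ay":0,"az":0},{"fingers":0,"tx":0,"ty":0,"tz":0.6,"ax":0,"ay":0,"az":0},{"fingers":0,"tx":0,"ty":0,"tz":0.2,"ax":0,"ay":0,"az":0},{"fingers":0,"tx":0,"ty":0,"tz":0,"ax":0,"ay":0,"az":0}]'
cat >> h.py <<'E'
PX=np.array([.750,-.6614,0]);PY=np.array([.6614,.75,0]);PORT=np.array([.5703,-.0305,.075])
def st():
    o=bot.observe();M=R.from_quat(o['ee_rot']).as_matrix()
    g=np.array(o['tool_pos'])-[0,0,bot.tcp_to_grasp]; g=np.array(o['tool_pos'])-M[:,2]*bot.tcp_to_grasp
    d=g-PORT;print('t',o['time_s'],'grasp in port mm',np.round([d@PX*1e3,d@PY*1e3,d[2]*1e3],1),'ang',np.round(np.degrees(np.arctan2(d@PY,d[2])),1),'r',round(1e3*np.hypot(d@PY,d[2]),1),'F',np.round(o['ft_force'],1),'T',np.round(o['ft_torque'],2),'gap',round(o['finger_gap']*94,1),'grip',round(o['grip_force'],1),'toolx',np.round(M[:,0],3),'toolz',np.round(M[:,2],3))
E
python3 -c "from h import *;st()"
```

```text
time_s: 4.0
tool_pos: [0.5245, -0.0292, 0.1348]
ee_rot: [0.354, 0.935, 0.0, 0.001]
ft_force: [-0.9, -0.4, 0.4]
finger_gap: 0.498
grip_force: 0.0
time_s: 4.33
tool_pos: [0.5222, -0.0268, 0.0806]
ee_rot: [0.353, 0.936, -0.0, -0.001]
ft_force: [-0.5, -0.0, 0.4]
finger_gap: 0.503
grip_force: 0.0
t 4.3333 grasp in port mm [-38.5 -29.   24.4] ang -50.0 r 37.9 F [-0.5 -0.   0.4] T [-0.04 -0.02 -0.04] gap 47.3 grip 0.0 toolx [-0.751  0.66   0.002] toolz [-0.003  0.    -1.   ]
```

```bash

python3 -m crank '[{"fingers":0,"tx":0,"ty":-0.03,"tz":0.4,"ax":0,"ay":0,"az":0},{"fingers":0,"tx":0,"ty":0,"tz":0.4,"ax":0,"ay":0,"az":0},{"fingers":0,"tx":0,"ty":0,"tz":0.25,"ax":0,"ay":0,"az":0},{"fingers":0,"tx":0,"ty":0,"tz":0,"ax":0,"ay":0,"az":0},{"fingers":0,"tx":0,"ty":0,"tz":0,"ax":0,"ay":0,"az":0}]' | grep force
python3 -c "from h import *;st()"
python3 -m crank '[{"fingers":-1,"tx":0,"ty":0,"tz":0,"ax":0,"ay":0,"az":0},{"fingers":-1,"tx":0,"ty":0,"tz":0,"ax":0,"ay":0,"az":0},{"fingers":-1,"tx":0,"ty":0,"tz":0,"ax":0,"ay":0,"az":0},{"fingers":-1,"tx":0,"ty":0,"tz":0,"ax":0,"ay":0,"az":0},{"fingers":-1,"tx":0,"ty":0,"tz":0,"ax":0,"ay":0,"az":0}]' 20
python3 -m crank '[{"fingers":-1,"tx":0,"ty":0,"tz":0,"ax":0,"ay":0,"az":0},{"fingers":-1,"tx":0,"ty":0,"tz":0,"ax":0,"ay":0,"az":0},{"fingers":-1,"tx":0,"ty":0,"tz":0,"ax":0,"ay":0,"az":0},{"fingers":-1,"tx":0,"ty":0,"tz":0,"ax":0,"ay":0,"az":0},{"fingers":-1,"tx":0,"ty":0,"tz":0,"ax":0,"ay":0,"az":0}]' 20
python3 -c "from h import *;st()"
```

```text
ft_force: [-0.2, 0.1, 0.5]
grip_force: 0.0
t 4.75 grasp in port mm [-36.9 -30.1 -16. ] ang -118.0 r 34.0 F [-0.2  0.1  0.5] T [-0.07 -0.01  0.03] gap 46.7 grip 0.0 toolx [-0.751  0.661 -0.   ] toolz [ 0. -0. -1.]
time_s: 5.17
tool_pos: [0.5229, -0.0288, 0.0398]
ee_rot: [0.353, 0.936, 0.0, 0.0]
ft_force: [1.3, 1.5, 0.5]
finger_gap: 0.182
grip_force: 1.0
time_s: 5.58
tool_pos: [0.523, -0.0287, 0.0396]
ee_rot: [0.353, 0.936, 0.0, 0.0]
ft_force: [3.0, 3.8, 2.4]
finger_gap: 0.137
grip_force: 19.9
t 5.5833 grasp in port mm [-36.7 -30.  -16.6] ang -118.9 r 34.2 F [3.  3.8 2.4] T [ 0.7  -0.83  0.06] gap 12.9 grip 19.9 toolx [-0.751  0.661 -0.   ] toolz [ 0.001  0.    -1.   ]
```

The pin is pinched, with about 13 mm between the pads. Now I'll swing it along the 35 mm arc, backing out 6 mm on the way.

```bash

python3 -m crank '[{"fingers":-1,"tx":0.012,"ty":-0.065,"tz":-0.138,"ax":0,"ay":0,"az":0},{"fingers":-1,"tx":0.012,"ty":-0.04,"tz":-0.147,"ax":0,"ay":0,"az":0},{"fingers":-1,"tx":0.012,"ty":-0.013,"tz":-0.152,"ax":0,"ay":0,"az":0},{"fingers":-1,"tx":0,"ty":0,"tz":0,"ax":0,"ay":0,"az":0}]' 35 | grep force
python3 -c "from h import *;st()"
```

```text
ft_force: [0.5, 0.5, 0.3]
grip_force: 34.9
t 5.9167 grasp in port mm [-38.2 -35.2   1.8] ang -87.1 r 35.3 F [0.5 0.5 0.3] T [ 0.11 -0.2   0.08] gap 13.0 grip 34.9 toolx [-0.75   0.661 -0.   ] toolz [ 0.001  0.    -1.   ]
```

```bash

python3 -m crank '[{"fingers":-1,"tx":0.012,"ty":0.013,"tz":-0.152,"ax":0,"ay":0,"az":0},{"fingers":-1,"tx":0.012,"ty":0.04,"tz":-0.147,"ax":0,"ay":0,"az":0},{"fingers":-1,"tx":0.012,"ty":0.065,"tz":-0.138,"ax":0,"ay":0,"az":0},{"fingers":-1,"tx":0.012,"ty":0.088,"tz":-0.125,"ax":0,"ay":0,"az":0},{"fingers":-1,"tx":0,"ty":0,"tz":0,"ax":0,"ay":0,"az":0}]' 35 | grep force
python3 -c "from h import *;st()"
python3 -m crank '[{"fingers":-1,"tx":0.012,"ty":0.108,"tz":-0.108,"ax":0,"ay":0,"az":0},{"fingers":-1,"tx":0.012,"ty":0.125,"tz":-0.088,"ax":0,"ay":0,"az":0},{"fingers":-1,"tx":0.012,"ty":0.138,"tz":-0.065,"ax":0,"ay":0,"az":0},{"fingers":-1,"tx":0,"ty":0,"tz":0,"ax":0,"ay":0,"az":0}]' 35 | grep force
python3 -c "from h import *;st()"
```

```text
ft_force: [-2.3, -0.2, 1.3]
grip_force: 34.9
t 6.3333 grasp in port mm [-40.5 -26.   24.2] ang -47.2 r 35.5 F [-2.3 -0.2  1.3] T [-0.07  0.82  0.02] gap 12.8 grip 34.9 toolx [-0.751  0.66   0.   ] toolz [ 0.  0. -1.]
ft_force: [-14.5, 2.4, 10.7]
grip_force: 35.0
t 6.6667 grasp in port mm [-43.1 -12.   33.8] ang -19.6 r 35.9 F [-14.5   2.4  10.7] T [ 0.41  3.28 -0.1 ] gap 13.1 grip 35.0 toolx [-0.751  0.661  0.003] toolz [-0.003  0.    -1.   ]
```

```bash

python3 -m crank '[{"fingers":-1,"tx":0.03,"ty":0.07,"tz":-0.045,"ax":0,"ay":0,"az":0},{"fingers":-1,"tx":0.02,"ty":0.07,"tz":-0.025,"ax":0,"ay":0,"az":0},{"fingers":-1,"tx":0,"ty":0,"tz":0,"ax":0,"ay":0,"az":0}]' 35 | grep force
python3 -c "from h import *;st()"
```

```text
ft_force: [0.4, 1.4, -0.7]
grip_force: 34.9
t 6.9167 grasp in port mm [-43.8  -5.4  36.7] ang -8.4 r 37.1 F [ 0.4  1.4 -0.7] T [0.1  0.11 0.04] gap 13.0 grip 34.9 toolx [-0.751  0.66  -0.   ] toolz [ 0.001  0.    -1.   ]
```

```bash

python3 -m crank '[{"fingers":-1,"tx":0.01,"ty":0.08,"tz":-0.01,"ax":0,"ay":0,"az":0},{"fingers":-1,"tx":0.01,"ty":0.09,"tz":0,"ax":0,"ay":0,"az":0},{"fingers":-1,"tx":0,"ty":0,"tz":0,"ax":0,"ay":0,"az":0},{"fingers":-1,"tx":0,"ty":0,"tz":0,"ax":0,"ay":0,"az":0}]' 45 | grep force
python3 -c "from h import *;st()"
```

```text
ft_force: [0.3, -0.3, -1.3]
grip_force: 44.9
t 7.25 grasp in port mm [-44.5   0.6  36.8] ang 1.0 r 36.8 F [ 0.3 -0.3 -1.3] T [-0.   -0.02 -0.  ] gap 12.8 grip 44.9 toolx [-0.751  0.661 -0.   ] toolz [-0. -0. -1.]
```

```bash

python3 -m crank '[{"fingers":-1,"tx":0.1,"ty":0,"tz":0,"ax":0,"ay":0,"az":0},{"fingers":-1,"tx":0.15,"ty":0,"tz":0,"ax":0,"ay":0,"az":0},{"fingers":-1,"tx":0,"ty":0,"tz":0,"ax":0,"ay":0,"az":0}]' 45 | grep force
python3 -c "from h import *;st()"
```

```text
ft_force: [-0.7, -0.8, -0.4]
grip_force: 44.9
t 7.5 grasp in port mm [-55.8   0.3  36.7] ang 0.5 r 36.7 F [-0.7 -0.8 -0.4] T [0.03 0.05 0.01] gap 12.7 grip 44.9 toolx [-0.751  0.66   0.001] toolz [-0.001  0.    -1.   ]
```

```bash

python3 -m crank '[{"fingers":-1,"tx":0.3,"ty":0,"tz":0,"ax":0,"ay":0,"az":0},{"fingers":-1,"tx":0.5,"ty":0,"tz":0,"ax":0,"ay":0,"az":0},{"fingers":-1,"tx":0.7,"ty":0,"tz":0,"ax":0,"ay":0,"az":0},{"fingers":-1,"tx":0.5,"ty":0,"tz":0,"ax":0,"ay":0,"az":0},{"fingers":-1,"tx":0.25,"ty":0,"tz":0,"ax":0,"ay":0,"az":0}]' 45 | grep force
python3 -m crank '[{"fingers":-1,"tx":0,"ty":0,"tz":-0.3,"ax":0,"ay":0,"az":0},{"fingers":-1,"tx":0,"ty":0,"tz":-0.5,"ax":0,"ay":0,"az":0},{"fingers":-1,"tx":0,"ty":0,"tz":-0.5,"ax":0,"ay":0,"az":0},{"fingers":-1,"tx":0,"ty":0,"tz":-0.3,"ax":0,"ay":0,"az":0},{"fingers":-1,"tx":0,"ty":0,"tz":0,"ax":0,"ay":0,"az":0}]' 45 | grep force
python3 - <<'E'
from h import *
st()
a=shot('scene');b=shot('top')
g=np.array(bot.observe()['tool_pos'])
pa,pb=proj(a,[g])[0].astype(int),proj(b,[g])[0].astype(int);print(pa,pb)
def crop(c,p):
    x,y=max(0,p[0]-60),max(0,p[1]-70);return cv2.resize(c['frame'][y:y+140,x:x+120,::-1],(390,455),interpolation=cv2.INTER_CUBIC)
C=[crop(a,pa),crop(b,pb)];C=[cv2.resize(i,(390,455)) for i in C]
cv2.imwrite('pics/c2.png',np.hstack(C))
E
```

```text
ft_force: [1.1, -0.1, -1.4]
grip_force: 44.9
ft_force: [0.5, 0.2, -1.9]
grip_force: 44.9
t 8.3333 grasp in port mm [-143.9    1.2  103. ] ang 0.7 r 103.0 F [ 0.5  0.2 -1.9] T [0.06 0.04 0.03] gap 12.5 grip 44.9 toolx [-0.75   0.661 -0.002] toolz [ 0.003  0.001 -1.   ]
[360 169] [277 215]
```

View pics/c2.png

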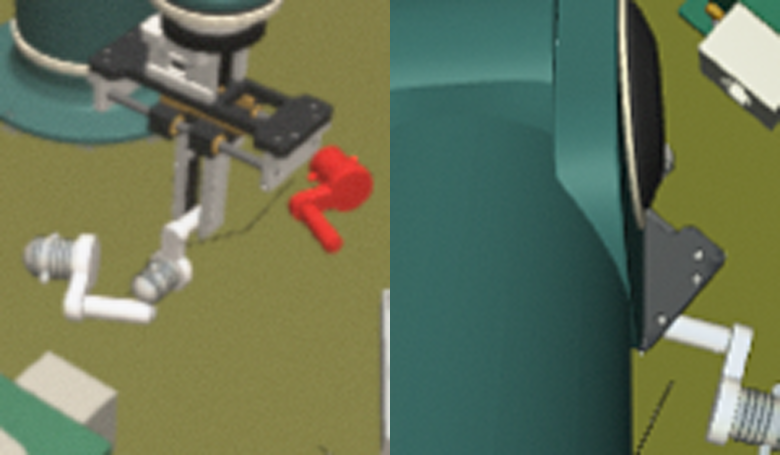

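The left crop shows the plug held upright and clear of the port, with its shank at (160,275). The right crop shows the empty port. Next is carrying it to the tray.

```bash

python3 -m crank '[{"fingers":-1,"tx":-0.1,"ty":-0.1,"tz":0,"ax":0,"ay":0,"az":0},{"fingers":-1,"tx":-0.2,"ty":-0.2,"tz":0,"ax":0,"ay":0,"az":0},{"fingers":-1,"tx":-0.3,"ty":-0.3,"tz":0,"ax":0,"ay":0,"az":0},{"fingers":-1,"tx":-0.4,"ty":-0.4,"tz":0,"ax":0,"ay":0,"az":0},{"fingers":-1,"tx":-0.4,"ty":-0.4,"tz":0,"ax":0,"ay":0,"az":0}]' 45 | grep force
python3 -m crank '[{"fingers":-1,"tx":-0.4,"ty":-0.4,"tz":0,"ax":0,"ay":0,"az":0},{"fingers":-1,"tx":-0.4,"ty":-0.4,"tz":0,"ax":0,"ay":0,"az":0},{"fingers":-1,"tx":-0.4,"ty":-0.4,"tz":0,"ax":0,"ay":0,"az":0},{"fingers":-1,"tx":-0.4,"ty":-0.4,"tz":0,"ax":0,"ay":0,"az":0},{"fingers":-1,"tx":-0.4,"ty":-0.4,"tz":0,"ax":0,"ay":0,"az":0}]' 45 | grep force
python3 -m crank '[{"fingers":-1,"tx":-0.4,"ty":-0.4,"tz":0,"ax":0,"ay":0,"az":0},{"fingers":-1,"tx":-0.4,"ty":-0.4,"tz":0,"ax":0,"ay":0,"az":0},{"fingers":-1,"tx":-0.4,"ty":-0.4,"tz":0,"ax":0,"ay":0,"az":0},{"fingers":-1,"tx":-0.4,"ty":-0.4,"tz":0,"ax":0,"ay":0,"az":0},{"fingers":-1,"tx":-0.4,"ty":-0.4,"tz":0,"ax":0,"ay":0,"az":0}]' 45 | grep force
python3 -m crank '[{"fingers":-1,"tx":-0.4,"ty":-0.4,"tz":0,"ax":0,"ay":0,"az":0},{"fingers":-1,"tx":-0.3,"ty":-0.3,"tz":0,"ax":0,"ay":0,"az":0},{"fingers":-1,"tx":-0.2,"ty":-0.2,"tz":0,"ax":0,"ay":0,"az":0},{"fingers":-1,"tx":-0.1,"ty":-0.1,"tz":0,"ax":0,"ay":0,"az":0},{"fingers":-1,"tx":0,"ty":0,"tz":0,"ax":0,"ay":0,"az":0}]' 45
python3 - <<'E'
from h import *
st();o=bot.observe();M=R.from_quat(o['ee_rot']).as_matrix()
print(M.T@(np.array([.4825,-.2987,.004+.055+.01-.0188])-o['tool_pos'])/.04)
E
```

```text
ft_force: [0.4, 0.0, -1.4]
grip_force: 44.9
ft_force: [0.9, 1.1, -1.6]
grip_force: 44.9
ft_force: [0.9, 0.1, -2.4]
grip_force: 44.9
time_s: 10.1
tool_pos: [0.4845, -0.2969, 0.1564]
ee_rot: [0.354, 0.935, -0.0, -0.0]
ft_force: [-0.6, -0.4, -1.0]
finger_gap: 0.134
grip_force: 44.9
t 10.1 grasp in port mm [ 111.8 -256.5  100.2] ang -68.7 r 275.4 F [-0.6 -0.4 -1. ] T [ 0.03  0.03 -0.09] gap 12.6 grip 44.9 toolx [-0.75   0.662  0.001] toolz [-0.001 -0.    -1.   ]
[ 0.00566316 -0.06547621  2.65626942]
```

```bash

python3 -m crank '[{"fingers":-1,"tx":0,"ty":0,"tz":0.3,"ax":0,"ay":0,"az":0},{"fingers":-1,"tx":0,"ty":0,"tz":0.6,"ax":0,"ay":0,"az":0},{"fingers":-1,"tx":0,"ty":0,"tz":0.7,"ax":0,"ay":0,"az":0},{"fingers":-1,"tx":0,"ty":0,"tz":0.6,"ax":0,"ay":0,"az":0},{"fingers":-1,"tx":0,"ty":0,"tz":0.3,"ax":0,"ay":0,"az":0}]' 45 | grep ft
for i in 1; do python3 -m crank '[{"fingers":-1,"tx":0,"ty":0,"tz":0.1,"ax":0,"ay":0,"az":0},{"fingers":-1,"tx":0,"ty":0,"tz":0,"ax":0,"ay":0,"az":0}]'; done
python3 - <<'E'
from h import *
a=shot('scene');p=proj(a,[bot.observe()['tool_pos']])[0].astype(int);print(p)
cv2.imwrite('pics/s3.png',cv2.resize(a['frame'][p[1]-80:p[1]+60,max(0,p[0]-90):p[0]+90,::-1],(720,560),interpolation=cv2.INTER_CUBIC))
E
```

```text
ft_force: [0.3, -0.1, -2.7]
time_s: 10.68
tool_pos: [0.4849, -0.2954, 0.0525]
ee_rot: [0.353, 0.936, -0.0, -0.001]
ft_force: [0.4, -0.3, -1.0]
finger_gap: 0.136
grip_force: 44.9
[226 206]
```

View pics/s3.png

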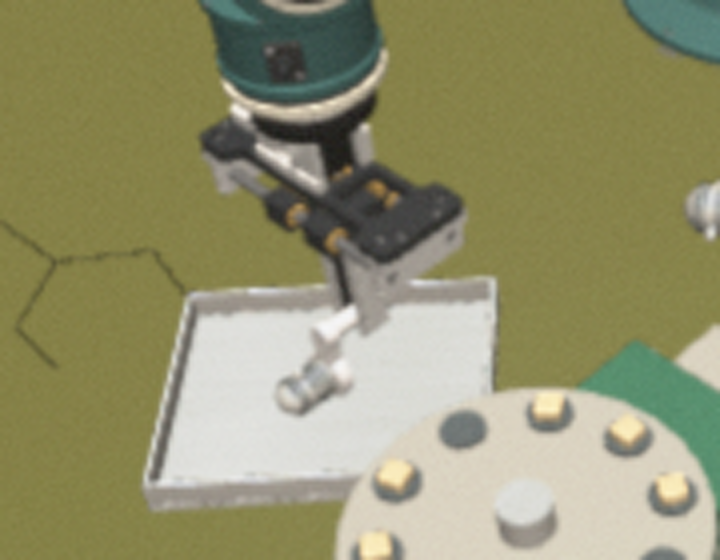

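The plug hangs over the tray at about (310,385) in the crop, just above the floor. I'll lower it until it touches, then lay it over sideways.

```bash

for i in 1; do
python3 -m crank '[{"fingers":-1,"tx":0,"ty":0,"tz":0.1,"ax":0,"ay":0,"az":0},{"fingers":-1,"tx":0,"ty":0,"tz":0.08,"ax":0,"ay":0,"az":0},{"fingers":-1,"tx":0,"ty":0,"tz":0,"ax":0,"ay":0,"az":0}]' | egrep 'ft|pos'
python3 -m crank '[{"fingers":-1,"tx":0,"ty":0,"tz":0.06,"ax":0,"ay":0,"az":0},{"fingers":-1,"tx":0,"ty":0,"tz":0,"ax":0,"ay":0,"az":0}]'| egrep 'ft|pos'
python3 -m crank '[{"fingers":-1,"tx":0,"ty":0,"tz":0.05,"ax":0,"ay":0,"az":0},{"fingers":-1,"tx":0,"ty":0,"tz":0,"ax":0,"ay":0,"az":0}]'| egrep 'ft|pos'
done
```

```text
tool_pos: [0.4854, -0.2959, 0.046]
ft_force: [-0.7, -0.4, -1.9]
tool_pos: [0.4851, -0.2959, 0.0434]
ft_force: [-0.3, -0.9, -1.1]
tool_pos: [0.485, -0.2958, 0.0416]
ft_force: [-4.2, 2.6, 7.3]
```

```bash

python3 -m crank '[{"fingers":-1,"tx":0,"ty":-0.15,"tz":-0.01,"ax":0,"ay":0,"az":0},{"fingers":-1,"tx":0,"ty":-0.147,"tz":0.04,"ax":0,"ay":0,"az":0},{"fingers":-1,"tx":0,"ty":-0.138,"tz":0.06,"ax":0,"ay":0,"az":0},{"fingers":-1,"tx":0,"ty":0,"tz":0,"ax":0,"ay":0,"az":0}]' 30| egrep 'ft|pos'
python3 -m crank '[{"fingers":-1,"tx":0,"ty":-0.125,"tz":0.08,"ax":0,"ay":0,"az":0},{"fingers":-1,"tx":0,"ty":-0.11,"tz":0.1,"ax":0,"ay":0,"az":0},{"fingers":-1,"tx":0,"ty":-0.09,"tz":0.12,"ax":0,"ay":0,"az":0},{"fingers":-1,"tx":0,"ty":0,"tz":0,"ax":0,"ay":0,"az":0}]'| egrep 'ft|pos'
python3 -c "
from h import *
a=shot('scene');p=proj(a,[bot.observe()['tool_pos']])[0].astype(int);print(p)
cv2.imwrite('pics/s4.png',cv2.resize(a['frame'][p[1]-60:p[1]+80,max(0,p[0]-90):p[0]+90,::-1],(720,560),interpolation=cv2.INTER_CUBIC))"
```

```text
tool_pos: [0.4717, -0.3105, 0.0382]
ft_force: [-8.5, 1.8, 15.2]
tool_pos: [0.4637, -0.3201, 0.0255]
ft_force: [-2.5, 0.2, 2.5]
[220 208]
```

View pics/s4.png

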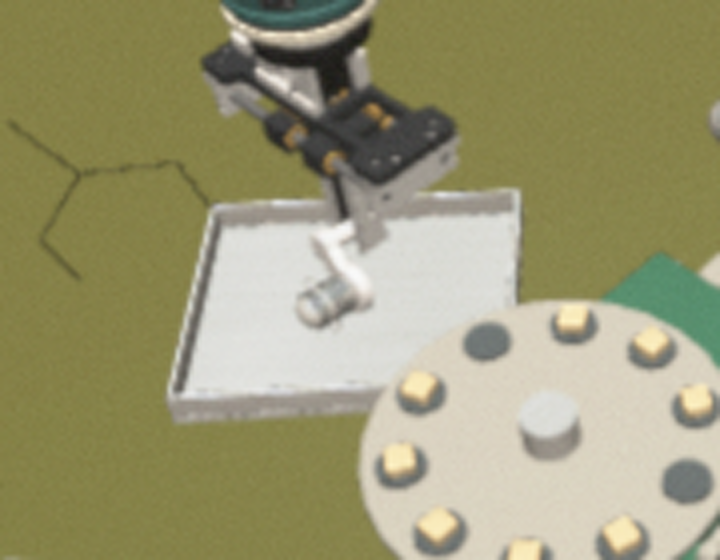

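The plug now leans to the side, with its hub on the floor. I'll lower it a bit further and release.

```bash

python3 -m crank '[{"fingers":-1,"tx":0,"ty":-0.06,"tz":0.13,"ax":0,"ay":0,"az":0},{"fingers":-1,"tx":0,"ty":-0.03,"tz":0.13,"ax":0,"ay":0,"az":0},{"fingers":-1,"tx":0,"ty":0,"tz":0.1,"ax":0,"ay":0,"az":0},{"fingers":-1,"tx":0,"ty":0,"tz":0,"ax":0,"ay":0,"az":0},{"fingers":-1,"tx":0,"ty":0,"tz":0,"ax":0,"ay":0,"az":0}]' 15| egrep 'ft|pos|grip'
```

```text
tool_pos: [0.4628, -0.3211, 0.0112]
ft_force: [1.1, -0.7, -0.4]
grip_force: 15.0
```

```bash

python3 -m crank '[{"fingers":-0.6,"tx":0,"ty":0,"tz":0,"ax":0,"ay":0,"az":0},{"fingers":-0.5,"tx":0,"ty":0,"tz":0,"ax":0,"ay":0,"az":0},{"fingers":-0.4,"tx":0,"ty":0,"tz":0,"ax":0,"ay":0,"az":0},{"fingers":-0.3,"tx":0,"ty":0,"tz":0,"ax":0,"ay":0,"az":0},{"fingers":-0.2,"tx":0,"ty":0,"tz":0,"ax":0,"ay":0,"az":0}]'| egrep 'ft|pos|grip|gap'
python3 -m crank '[{"fingers":0,"tx":0,"ty":0,"tz":0,"ax":0,"ay":0,"az":0},{"fingers":0,"tx":0,"ty":0,"tz":-0.2,"ax":0,"ay":0,"az":0},{"fingers":0,"tx":0,"ty":0,"tz":-0.5,"ax":0,"ay":0,"az":0},{"fingers":0,"tx":0,"ty":0,"tz":-0.8,"ax":0,"ay":0,"az":0},{"fingers":0,"tx":0,"ty":0,"tz":-0.8,"ax":0,"ay":0,"az":0}]'| egrep 'ft|pos|grip|gap'
python3 -m crank '[{"fingers":0,"tx":0,"ty":0,"tz":-0.8,"ax":0,"ay":0,"az":0},{"fingers":0,"tx":0.5,"ty":0,"tz":-0.8,"ax":0,"ay":0,"az":0},{"fingers":0,"tx":0.5,"ty":0,"tz":-0.4,"ax":0,"ay":0,"az":0},{"fingers":0,"tx":0.2,"ty":0,"tz":0,"ax":0,"ay":0,"az":0},{"fingers":0,"tx":0,"ty":0,"tz":0,"ax":0,"ay":0,"az":0}]'| egrep 'ft|pos|grip|gap'
python3 -c "
from h import *
a=shot('scene')
cv2.imwrite('pics/s5.png',cv2.resize(a['frame'][140:280,130:310,::-1],(720,560),interpolation=cv2.INTER_CUBIC))"
```

```text
tool_pos: [0.4627, -0.3214, 0.0116]
ft_force: [1.1, -0.3, -0.1]
finger_gap: 0.381
grip_force: 0.0
tool_pos: [0.4619, -0.3214, 0.1047]
ft_force: [1.0, -0.0, 0.6]
finger_gap: 0.496
grip_force: 0.0
tool_pos: [0.4262, -0.2888, 0.1843]
ft_force: [0.7, -0.3, -1.1]
finger_gap: 0.502
grip_force: 0.0
```

View pics/s5.png

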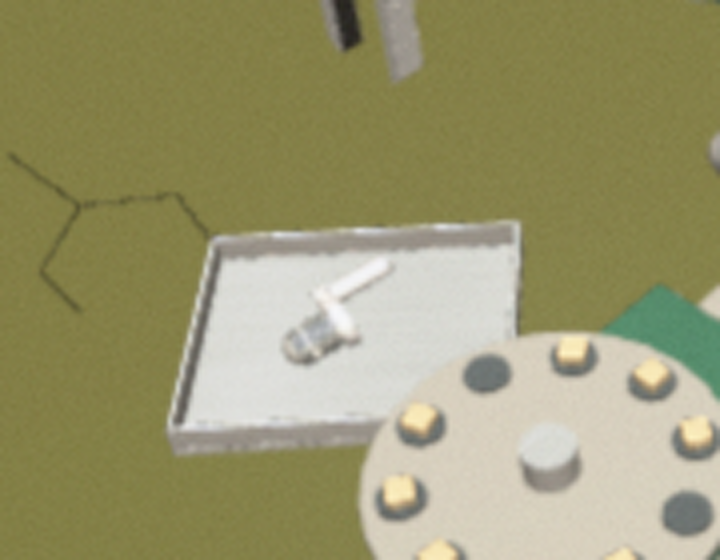

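The plug lies flat inside the tray at about (335,315), and the gripper is clear of it. I'm handing the job in.

```bash
python3 -m crank '[{"fingers":0,"tx":0,"ty":0,"tz":0,"ax":0,"ay":0,"az":0},{"fingers":0,"tx":0,"ty":0,"tz":0,"ax":0,"ay":0,"az":0},{"fingers":0,"tx":0,"ty":0,"tz":0,"ax":0,"ay":0,"az":0},{"fingers":0,"tx":0,"ty":0,"tz":0,"ax":0,"ay":0,"az":0}]'|head -1; python3 -c "from station import bot;print(bot.finish_job())"
```

```text
time_s: 14.08
the job is handed in; nothing more can be done
None
```

I unscrewed the plug, drew it out of its port and laid it in the empty steel tray, and I never drove the carousel's crank; the job was handed in at about 14 s, but the judge's verdict was not shown.

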